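# Lay out the film-fitting kit on the magnetic mat

### The job

Lay the kit that lies beside the green mat out on it, each thing centred inside its white-outlined bay with its long side along the bay's long side: the blue-and-black foam block in the bay next to the red magnet, the pink squeegee card flat in the bay next to the black magnet, and the yellow tape measure standing upright, as it stands now, in the bay between those two. Then lay the red blade case flat on top of the foam block, centred and lengthwise along it. Leave the blue squeegee, the blue marker and the spray bottle where they are.

Things in the scene. Friction and masses are not known exactly. Their poses are not given: they have to be found in the camera images.
- mat: Dark green rubber-faced magnetic tool mat, fixed on the table, 350 (x) x 130 (y) x 3 mm thick. Origin: centre of its underside. Three white-outlined bays lie in a row along its x axis, centres at x = -90, 0, +90 mm, y = 0; each is 72 mm (x) by 104 mm (y), long side along the mat's y. A magnet sits at each end of the row, at x = -155 and +155 mm, y = 0.
- red_magnet: Red disc magnet, 32 mm across, 14 mm high, stuck fast on the mat's centre line at one end of the row of bays (which end varies), 65 mm from the centre of the nearest bay. Origin: centre of its underside.
- black_magnet: Black disc magnet, 27 mm across, 12 mm high, stuck fast on the mat's centre line at the other end of the row of bays, 65 mm from the centre of the nearest bay. Origin: centre of its underside.
- foam_block: Loose foam applicator block beside the mat (not the one on the other table), rigid, light-blue top half on black bottom half, 47 (x) x 87 (y) x 32 mm high, flat top, 30 g. Origin: centre of its underside; z up.
- squeegee: Loose pink rigid plastic squeegee card lying flat beside the mat (not the magenta one on the other table, far right), 55 (x) x 85 (y) x 8 to 10 mm thick, 45 g. Origin: centre of its underside; z up.
- tape_measure: Loose yellow pocket tape measure standing upright, 32 to 34 mm thick (x), 75 mm long (y), 62 mm high, 210 g. Origin: centre of its underside; z up; it may lean by up to 2 degrees. Its two flat sides face its x axis.
- blade_case: Loose red blade case lying flat, 77 (x, its length) x 24 (y) x 13 mm high, 50 g. Origin: centre of its underside; z up.
- blue_squeegee: Bystander: blue squeegee card with a black felt edge, lying flat, 70 (x) x 100 (y) x 13 mm. Origin: centre of its underside.
- blue_marker: Bystander: white felt marker with a blue cap, lying, 14 (x) x 130 (y) x 15 mm. Origin: middle, at its underside.
- spray_bottle: Bystander: small light-blue spray bottle standing upright, 41 mm across, 136 mm high. Origin: centre of its underside.
Mind the look-alikes: they are no part of the job. What is shaped like the foam_block but orange or purple is not meant.

How it is judged:
By the outcome, as a careful person would: the job done as asked, in the order asked, and still so for the second after the job is handed in, with the robot touching nothing.
It also fails if it takes over 88 s, if anything falls off the work surface, if the arm or the gripper's body presses on something with over 40 N, if the wrist force passes 120 N, or if a joint passes its speed limit or range.

### The arm

A 6-joint arm with a two-finger parallel gripper is mounted at the origin on a cart in front of the work surface, level with it; the furniture and walls round the work are solid. World frame = base frame: x ahead of the robot, y to its left, z up, the work surface at z = 0. Lengths are in mm, angles in rad, forces in N, time in s.
With the tool pointing down it reaches from about 350 to 975 mm from the base axis. Payload 7.1 kg.
Tool frame: the origin (TCP) lies midway between the tips of the shut fingers; the grasp point (between the pads) lies ctrl.grip_point_offset behind it (ctrl.grip_point_offset is the distance from the TCP to the grasp point, in mm); z points along the fingers, y is the line along which they close (so a half turn about z gives the same grasp; the last joint's range is limited). The gripper opens to 88 mm and grips with 3 to 60 N. Pads are 20 mm wide; open, the fingers measure 115 mm over their backs; the gripper's body (75 mm by 178 mm) begins 61 mm behind the grasp point.
Start: joints at [1.171, 0.423, 1.63, -0, 1.089, -0.019], TCP at [232.257, 580.225, 222.675] pointing down, gripper open.
Joint ranges: [-3, 3], [-0.9, 2.11], [0.09, 2.58], [-1.31, 4.45], [0.11, 2.69], [-2.54, 2.54]. Speed limits (rad/s): [2.39, 2.39, 3.01, 3.14, 3.14, 3.14].

### API

Orientations are given as a rotation vector (axis times angle).
In Python, from workcell import ctrl gives the robot as it stands.
- The arm moves only by the tool apply_moves, never from a script. Its argument "targets" is a list of rows, each an object of numbers: "tx", "ty", "tz": the shift along the world's x, y, z in m; "spin": the turn about the world's z in degrees. In form: [{"tx": .., "ty": .., "tz": .., "spin": ..}, ...]. A call has exactly 8 rows; each row is the pose to reach, as a shift and turn from the pose commanded when the call began; what a row does not reach only later rows make up. A row lasts 1/10 s, in which the tool goes at most 50 mm and 8.59 degrees, less where a joint would pass 70% of its speed; a pose out of reach is approached as far as the arm can. A call with a gripper value outside its range is refused whole. "gripper" is the closure, from -1 (fully open) to 1 (shut), set as the call begins (left out, the last holds). The fingers move at their own pace and stop on an object; the grip force is fixed at half the most. Time passes only in rows, so rows that repeat a pose let the fingers close, or fill a call up. It gives the time, the measured TCP pose, the force, the opening and the grip force at its end, in the units of the state.
- ctrl.get_obs(): the state, without advancing time (a new reading comes with each control period).
- ctrl.get_image(name): name is "side" or "top" or "wrist"; returns the picture (400x640x3 uint8, red, green, blue); there is no depth.
- ctrl.get_calibration(name): a dict with "fov_y" (degrees; the focal length in pixels is half the picture's height over the tangent of half this angle, whatever the lens; pixels are square), "cx", "cy" (the principal point, pixels), "rvec" (rotation vector, rad) and "tvec" (3), from world to camera coordinates, as OpenCV has them. Camera axes: x right, y down, z forward; pixel columns grow to the right and rows downward; lengths in mm; the calibration is good to about 2 mm. A picture is of the moment at which its call begins: read the wrist's pose just before it. get_calibration takes no time and is no camera call; for the wrist camera it gives the pose at the moment of the call.
- ctrl.close_job(): hands the job in; it is judged then, once.
Trained networks look in the newest picture that a camera, given by its name, has taken for a name from the list of things; names that differ only in an ending like _2 or _b are one class to them, and where a whole thing is asked for, a point or a joint stands for the part that bears it (a point fixed in the world has none). Each returns a list of dicts, best first, with "score" (0 to 1); they miss things now and then, are a little off and sometimes report something else, mostly with a low value. They report only what shows in the picture. A call takes as long as a camera call. They do not tell look-alikes from the thing itself.
- ctrl.outline_of(name, camera): "pixels" (400x640 bool, what is visible of it) and "box" ([left, top, right, bottom] in pixels, round what is visible of it).
- ctrl.pinpoint(name, camera): "uv" ([column, row] in pixels: a listed point, or the origin of a listed thing).
The state is a dict: "t": time; "qpos": joint angles; "qvel": joint speeds; "joint_torque": joint torques, N m; "ee_pos": TCP position; "orientation": TCP orientation; "ft_force": force on the tool from outside, world axes, zero at the start; "moment": the same for the moment, N m; "width": finger opening in mm; "grasp_force": force on a finger pad.
Only numpy, scipy, OpenCV 4.12 (cv2) and the standard library are available. Lean on these libraries where they do the work, as an engineer would, in place of code of your own. Each camera call takes 0.05 s, during which the arm holds its last target. There are 200 camera calls.

## Working session

There is one attempt and no reset: what is moved stays moved. The work goes in short steps, Python scripts to look and compute and a tool call to move; the robot and the scene stay as the last step left them, time stands still between calls to the robot, and variables do not carry over. Pictures are saved under pics/ and viewed, at most 14 in all, crops included, and the job is handed in when it is done.

Besides the shell and the picture viewer there is one more tool, called in YAML: its name, and indented under it one key for each argument. apply_moves: Moves the arm, as the interface text tells. Its arguments: {"type":"object","properties":{"targets":{"type":"array"},"gripper":{"type":"number"}},"required":["targets"]}

```bash
ls; mkdir -p pics; cat > h.py <<'E'
import numpy as np, cv2
from workcell import ctrl
def cal(n):
    c=ctrl.get_calibration(n); f=200/np.tan(np.radians(c["fov_y"])/2)
    K=np.array([[f,0,c["cx"]],[0,f,c["cy"]],[0,0,1.]]); R=cv2.Rodrigues(np.array(c["rvec"],float))[0]
    return K,R,np.array(c["tvec"],float).ravel()
def ray(n,uv,z,c=None):
    K,R,t=c or cal(n); uv=np.atleast_2d(np.array(uv,float))
    d=(np.linalg.inv(K)@np.c_[uv,np.ones(len(uv))].T).T@R; o=-R.T@t
    return o+d*((z-o[2])/d[:,2])[:,None]
def proj(n,P,c=None):
    K,R,t=c or cal(n); q=(np.atleast_2d(P)@R.T+t)@K.T; return q[:,:2]/q[:,2:]
def snap(n,f):
    im=ctrl.get_image(n); cv2.imwrite(f"pics/{f}.png",cv2.cvtColor(im,cv2.COLOR_RGB2BGR)); return im
E
python3 - <<'E'
from h import *
print(ctrl.grip_point_offset, ctrl.get_obs())
for n in ["top","side"]:
    snap(n,n+"0"); K,R,t=cal(n); print(n,K[0,0],-R.T@t)
    for o in ["mat","red_magnet","black_magnet","foam_block","squeegee","tape_measure","blade_case","blue_squeegee","blue_marker","spray_bottle"]:
        print(o,[(round(d["score"],2),d["box"],) for d in ctrl.outline_of(o,n)])
E
```

```text
pics
18.700000000000003 {'t': 0.0, 'qpos': array([ 1.17098241e+00,  4.23841773e-01,  1.63068115e+00, -2.07771936e-05,
        1.08858464e+00, -1.89779249e-02]), 'qvel': array([ 7.49381971e-05,  1.01596411e-03, -1.85084847e-03, -1.35957077e-03,
        1.16218738e-03,  1.03772873e-03]), 'joint_torque': array([-1.76933831e-04, -5.44616318e+01, -2.73668379e+01,  6.44033588e-02,
        2.27706169e-02, -8.58291332e-05]), 'ee_pos': array([232.0650367 , 579.72752018, 221.90458647]), 'orientation': array([-5.94535971e-01, -3.08451950e+00,  2.33342128e-03]), 'ft_force': array([-0.98038417,  0.0122699 ,  0.31565131]), 'moment': array([ 0.0451875 , -0.04530412,  0.06451231]), 'grasp_force': 0.0, 'width': 88.00629454805184}
top 424.3097099055954 [478.56244296  30.46832705 996.09741763]
mat [(0.9, [247.5, 149.6, 302.0, 301.1]), (0.5, [418.4, 257.3, 447.1, 279.9])]
red_magnet [(0.71, [266.7, 285.1, 281.3, 303.5])]
black_magnet []
foam_block [(0.97, [203.3, 102.9, 238.0, 139.8]), (0.94, [188.0, 166.8, 228.2, 205.5]), (0.85, [188.2, 227.6, 214.6, 268.1]), (0.57, [345.0, 249.9, 383.8, 274.0])]
squee
[... 357 characters left out ...]
506 [  569.24910916 -1103.15248476   491.45791043]
mat [(0.9, [223.9, 172.2, 345.3, 193.7])]
red_magnet [(0.48, [228.3, 180.1, 236.4, 188.2])]
black_magnet [(0.49, [335.0, 180.9, 341.4, 188.3])]
foam_block [(0.91, [299.1, 156.7, 323.4, 173.4]), (0.87, [238.2, 194.8, 263.2, 224.1]), (0.64, [346.3, 155.6, 376.0, 173.9]), (0.56, [256.0, 156.6, 281.2, 174.9])]
squeegee [(0.7, [305.8, 232.7, 329.2, 253.5]), (0.58, [331.6, 183.2, 342.2, 189.7])]
tape_measure [(0.77, [300.2, 188.9, 329.9, 217.8])]
blade_case [(0.81, [228.3, 233.6, 250.0, 257.1])]
blue_squeegee [(0.6, [357.7, 224.0, 408.3, 251.0])]
blue_marker [(0.52, [334.3, 201.1, 372.4, 219.0])]
spray_bottle [(0.97, [367.7, 147.5, 388.2, 199.0])]
```

```bash
python3 -c "
import cv2
a=cv2.imread('pics/top0.png')[80:320,170:490];cv2.imwrite('pics/c1.png',cv2.resize(a,(800,600),interpolation=cv2.INTER_CUBIC))"
```

```text
(no output)
```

View pics/top0.png

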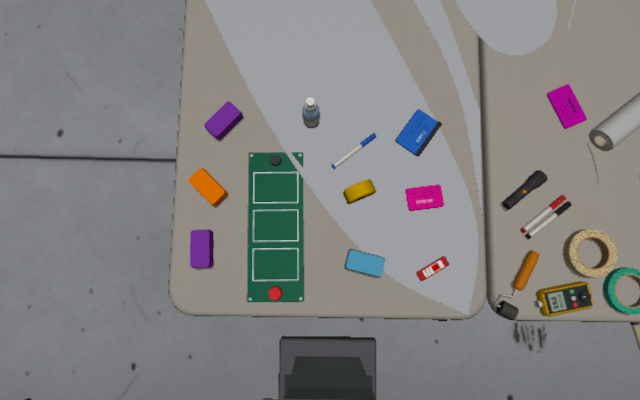

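View pics/side0.png

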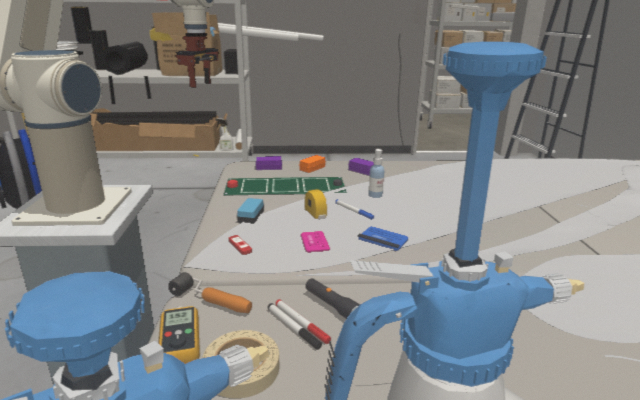

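View pics/c1.png

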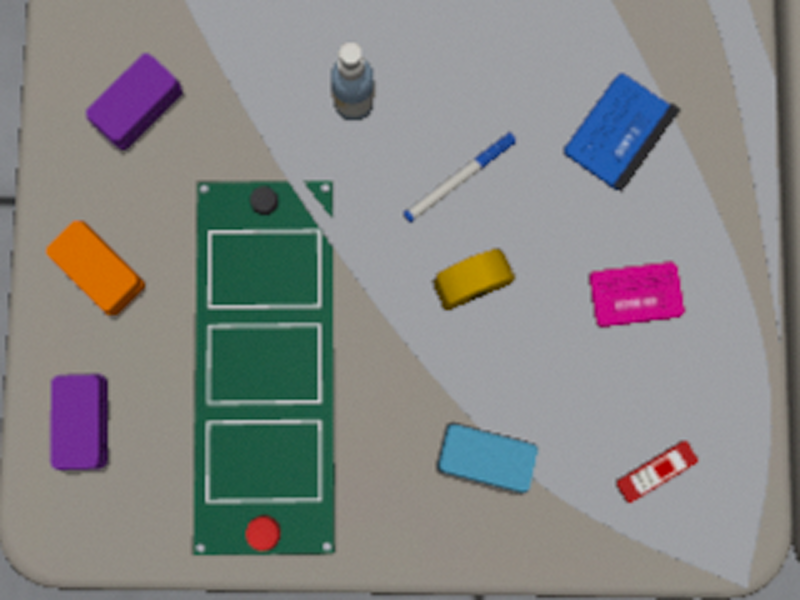

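The blue-on-black foam block is at (365,262). Its look-alikes are purple (223,120), orange (208,187) and purple (201,249). The pink squeegee at (424,197) is the one meant, not the magenta one at (567,106) on the other table. The tape is at (359,191) and the red case at (432,268). The red magnet (275,293) is at the near end of the mat and the black magnet (275,159) at the far end. The close crop confirms these choices.

```bash
cat >> h.py <<'E'
from scipy.optimize import minimize
DIM=dict(foam_block=(47,87,32),squeegee=(55,85,9),tape_measure=(33,75,62),blade_case=(77,24,13),mat=(350,130,3))
def hull(n,p,dim,z0,c):
    w,l,h=dim; s=np.array([[x,y,z] for x in(-w/2,w/2) for y in(-l/2,l/2) for z in(0,h)])
    a=p[2]; P=np.c_[s[:,0]*np.cos(a)-s[:,1]*np.sin(a)+p[0],s[:,0]*np.sin(a)+s[:,1]*np.cos(a)+p[1],s[:,2]+z0]
    return cv2.convexHull(proj(n,P,c).astype(np.float32))
def fit(n,mask,dim,z0=0,c=None,S=8):
    """box pose (x,y,yaw) from silhouette by best overlap on an S-times upsampled crop"""
    c=c or cal(n); v,u=np.nonzero(mask); o=np.array([u.min()-8,v.min()-8]); m=mask[o[1]:v.max()+9,o[0]:u.max()+9].astype(np.float32)
    m=cv2.resize(m,None,fx=S,fy=S,interpolation=cv2.INTER_LINEAR)>.5
    def cost(p):
        q=np.zeros(m.shape,np.uint8); cv2.fillConvexPoly(q,np.round(((hull(n,p,dim,z0,c)-o+.5)*S-.5)*16).astype(int),1,shift=4)
        return 1-(m&(q>0)).sum()/(m|(q>0)).sum()
    x=ray(n,[[u.mean(),v.mean()]],z0+dim[2]/2,c)[0]; best=None
    for a in np.arange(0,np.pi,np.pi/6):
        r=minimize(cost,[x[0],x[1],a],method="Nelder-Mead",options=dict(initial_simplex=[[x[0],x[1],a],[x[0]+8,x[1],a],[x[0],x[1]+8,a],[x[0],x[1],a+.3]],xatol=.01,fatol=1e-5))
        if best is None or r.fun<best.fun: best=r
    p=best.x; return p[0],p[1],np.degrees(p[2])%180,1-best.fun
E
python3 - <<'E'
from h import *
c=cal("top"); im=cv2.imread("pics/top0.png"); hsv=cv2.cvtColor(im,cv2.COLOR_BGR2HSV)
C=dict(foam_block=(365,262),squeegee=(424,197),tape_measure=(359,191),blade_case=(432,268),mat=(275,227))
for n in C:
    for d in ctrl.outline_of(n,"top"):
        m=d["pixels"]
        v,u=np.nonzero(m)
        if np.hypot(u.mean()-C[n][0],v.mean()-C[n][1])<8:
            print(n,np.round(fit("top",m,DIM[n],c=c),2)); break
# magnets / bays by colour
for nm,px in dict(red=(275,293),black=(275,159),spray=(311,103)).items(): print(nm,ray("top",px,{"red":17,"black":15,"spray":136}[nm]))
w=((hsv[...,1]<60)&(hsv[...,2]>170)).astype(np.uint8); w[:, :250]=0; w[:,302:]=0; w[:165]=0; w[288:]=0
nn,lab,st,ce=cv2.connectedComponentsWithStats(w,connectivity=8)
for i in range(1,nn):
    if st[i,4]>60:
        pts=np.argwhere(lab==i)[:,::-1].astype(np.float32); r=cv2.minAreaRect(ray("top",pts,3)[:,:2].astype(np.float32)); print("bay",st[i],r)
o=ctrl.get_obs(); print(cv2.Rodrigues(o["orientation"])[0].round(3),o["t"])
E
```

```text
foam_block [462.69 -66.26 165.94   0.88]
squeegee [ 616.55 -211.09    8.34    0.96]
tape_measure [623.22 -51.46  28.95   0.78]
blade_case [ 451.29 -225.97  120.6     0.93]
mat [545.73 138.51   1.59   0.96]
red [[390.43184888 132.48592967  17.        ]]
black [[700.20435645 141.7855222   15.        ]]
spray [[794.39664395  55.82241655 136.        ]]
[[-0.928  0.372 -0.   ]
 [ 0.372  0.928  0.   ]
 [ 0.     0.    -1.   ]] 1.35
```

apply_moves:
  targets:
    - {"tx":0.23,"ty":-0.646,"tz":0.0,"spin":-82}
    - {"tx":0.23,"ty":-0.646,"tz":0.0,"spin":-82}
    - {"tx":0.23,"ty":-0.646,"tz":0.0,"spin":-82}
    - {"tx":0.23,"ty":-0.646,"tz":0.0,"spin":-82}
    - {"tx":0.23,"ty":-0.646,"tz":0.0,"spin":-82}
    - {"tx":0.23,"ty":-0.646,"tz":0.0,"spin":-82}
    - {"tx":0.23,"ty":-0.646,"tz":0.0,"spin":-82}
    - {"tx":0.23,"ty":-0.646,"tz":0.0,"spin":-82}
  gripper: -1

```text
t: 2.15
ee_pos: [366.8, 201.7, 223.0]
orientation: [2.239, 2.204, 0.002]
ft_force: [1.6, 0.3, 0.8]
width: 87.8
grasp_force: 0.0
```

apply_moves:
  targets:
    - {"tx":0.096,"ty":-0.269,"tz":0.0,"spin":-13.5}
    - {"tx":0.096,"ty":-0.269,"tz":0.0,"spin":-13.5}
    - {"tx":0.096,"ty":-0.269,"tz":0.0,"spin":-13.5}
    - {"tx":0.096,"ty":-0.269,"tz":0.0,"spin":-13.5}
    - {"tx":0.096,"ty":-0.269,"tz":0.0,"spin":-13.5}
    - {"tx":0.096,"ty":-0.269,"tz":0.0,"spin":-13.5}
    - {"tx":0.096,"ty":-0.269,"tz":0.0,"spin":-13.5}
    - {"tx":0.096,"ty":-0.269,"tz":0.0,"spin":-13.5}

```text
t: 2.95
ee_pos: [462.2, -66.1, 222.5]
orientation: [-2.479, -1.929, 0.0]
ft_force: [0.2, -0.1, 0.5]
width: 88.3
grasp_force: 0.0
```

```bash
cat >> h.py <<'E'
def yaw(o): R=cv2.Rodrigues(o["orientation"])[0]; return np.degrees(np.arctan2(R[1,1],R[0,1]))
def state():
    o=ctrl.get_obs(); print("t %.2f"%o["t"],"tcp",o["ee_pos"].round(1),"yaw_y %.1f"%yaw(o),"f",o["ft_force"].round(1),"w %.1f gf %.1f"%(o["width"],o["grasp_force"])); return o
def wfit(name,z0=0,cam="wrist",near=None):
    c=cal(cam); 
    for d in ctrl.outline_of(name,cam):
        r=fit(cam,d["pixels"],DIM[name],z0,c,S=4); print(name,round(d["score"],2),np.round(d["box"]),np.round(r,2))
E
python3 - <<'E'
from h import *
state(); snap("wrist","w1"); K,R,t=cal("wrist"); print(K[0,0],-R.T@t,R[2])
wfit("foam_block"); 
E
```

```text
t 2.95 tcp [462.2 -66.1 222.5] yaw_y -14.2 f [ 0.2 -0.1  0.5] w 88.3 gf 0.0
329.9525284410575 [480.06439633   3.38024965 383.76075817] [-0.06422147 -0.25078932 -0.96590906]
foam_block 0.57 [297. 141. 339. 218.] [461.97 -69.41 166.85   0.89]
foam_block 0.25 [436. 217. 495. 282.] [ 623.1  -207.02   33.02    0.72]
```

View pics/w1.png

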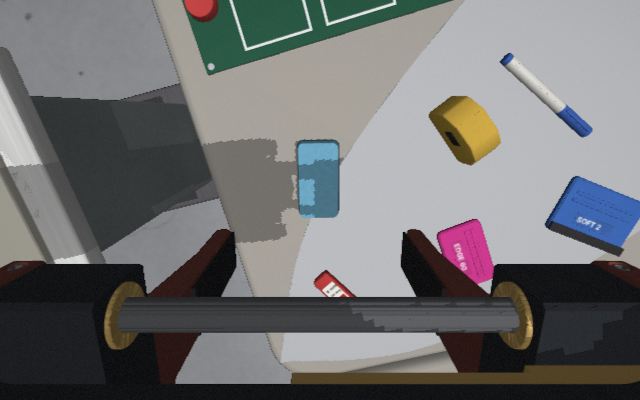

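The wrist view shows the foam block at (318,179), midway between the fingers, with the tape at (465,128) and the pink card at (466,250).

apply_moves:
  targets:
    - {"tx":0.0,"ty":-0.002,"tz":-0.05,"spin":0.5}
    - {"tx":0.0,"ty":-0.002,"tz":-0.1,"spin":0.5}
    - {"tx":0.0,"ty":-0.002,"tz":-0.15,"spin":0.5}
    - {"tx":0.0,"ty":-0.002,"tz":-0.19,"spin":0.5}
    - {"tx":0.0,"ty":-0.002,"tz":-0.211,"spin":0.5}
    - {"tx":0.0,"ty":-0.002,"tz":-0.211,"spin":0.5}
    - {"tx":0.0,"ty":-0.002,"tz":-0.211,"spin":0.5}
    - {"tx":0.0,"ty":-0.002,"tz":-0.211,"spin":0.5}

```text
t: 3.85
ee_pos: [463.4, -67.2, 13.1]
orientation: [2.466, 1.944, 0.002]
ft_force: [0.6, -1.3, 0.1]
width: 87.5
grasp_force: 0.0
```

apply_moves:
  targets:
    - {"tx":0,"ty":0,"tz":0,"spin":0}
    - {"tx":0,"ty":0,"tz":0,"spin":0}
    - {"tx":0,"ty":0,"tz":0,"spin":0}
    - {"tx":0,"ty":0,"tz":0,"spin":0}
    - {"tx":0,"ty":0,"tz":0,"spin":0}
    - {"tx":0,"ty":0,"tz":0,"spin":0}
    - {"tx":0,"ty":0,"tz":0,"spin":0}
    - {"tx":0,"ty":0,"tz":0,"spin":0}
  gripper: 1

```text
t: 4.65
ee_pos: [462.4, -67.7, 11.7]
orientation: [-2.468, -1.943, 0.0]
ft_force: [0.2, -0.6, 3.4]
width: 46.7
grasp_force: 30.0
```

apply_moves:
  targets:
    - {"tx":0.0,"ty":0.0,"tz":0.05,"spin":0}
    - {"tx":0.0,"ty":0.0,"tz":0.09,"spin":3}
    - {"tx":-0.006,"ty":0.04,"tz":0.12,"spin":8}
    - {"tx":-0.006,"ty":0.085,"tz":0.14,"spin":15.3}
    - {"tx":-0.006,"ty":0.12,"tz":0.17,"spin":15.3}
    - {"tx":-0.006,"ty":0.12,"tz":0.19,"spin":15.3}
    - {"tx":-0.006,"ty":0.12,"tz":0.19,"spin":15.3}
    - {"tx":-0.006,"ty":0.12,"tz":0.19,"spin":15.3}

```text
t: 5.45
ee_pos: [456.2, 52.3, 201.3]
orientation: [2.187, 2.255, 0.0]
ft_force: [-0.1, -0.4, -1.0]
width: 47.2
grasp_force: 30.0
```

```bash
python3 - <<'E'
from h import *
state(); im=snap("wrist","w2"); c=cal("wrist")
for n in ["mat","red_magnet","black_magnet"]:
    for d in ctrl.outline_of(n,"wrist")[:2]: 
        m=d["pixels"]; v,u=np.nonzero(m); print(n,round(d["score"],2),np.round(d["box"]),ray("wrist",[u.mean(),v.mean()],{"red_magnet":10,"black_magnet":9}.get(n,3),c).round(1))
# predicted bay outlines
for cc,cam,f in((c,"wrist",im),(cal("top"),"top",cv2.cvtColor(cv2.imread("pics/top0.png"),cv2.COLOR_BGR2RGB))):
    a=np.radians(1.65); Rm=np.array([[np.cos(a),-np.sin(a)],[np.sin(a),np.cos(a)]])
    g=cv2.cvtColor(f,cv2.COLOR_RGB2BGR).copy()
    for b in(-90,0,90):
        P=np.array([[b-36,-52],[b+36,-52],[b+36,52],[b-36,52]])@Rm.T+[545.5,138]
        cv2.polylines(g,[np.round(proj(cam,np.c_[P,np.full(4,3)],cc)*16).astype(int)],True,(0,0,255),1,shift=4)
    cv2.imwrite(f"pics/ov_{cam}.png",g)
a=cv2.imread('pics/ov_top.png')[145:305,240:310]
g=np.zeros((600,800,3),np.uint8); g[:400,:640]=cv2.imread('pics/ov_wrist.png'); g[:480,590:800]=cv2.resize(a,(210,480)); cv2.imwrite("pics/ov.png",g)
E
```

```text
t 5.45 tcp [456.2  52.3 201.3] yaw_y 1.7 f [-0.1 -0.4 -1. ] w 47.2 gf 30.0
mat 0.65 [236.  26. 589. 163.] [[544.9 142.4   3. ]]
mat 0.56 [513. 218. 571. 296.] [[721.5 -37.6   3. ]]
red_magnet 0.57 [241.  81. 275. 115.] [[390.9 134.4  10. ]]
black_magnet 0.73 [543.  86. 576. 116.] [[698.8 142.2   9. ]]
```

View pics/ov.png

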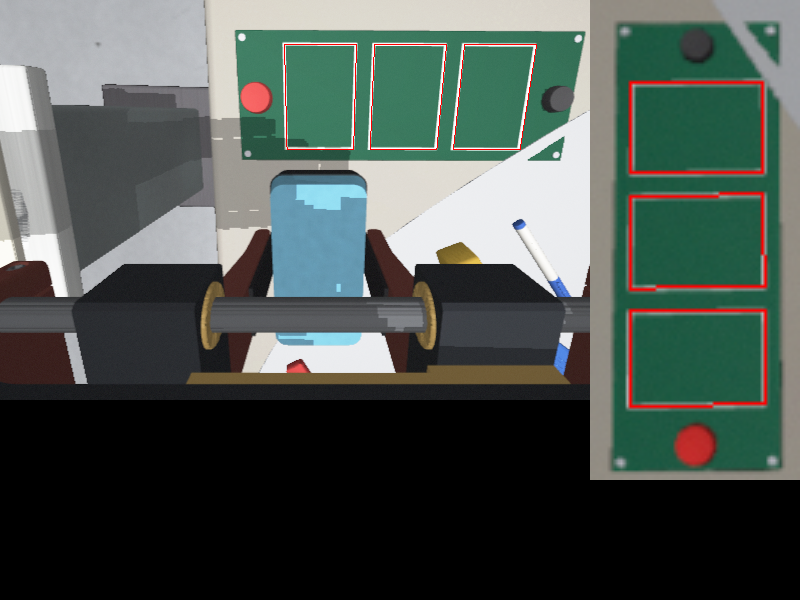

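```bash
python3 - <<'E'
from h import *
for uv,z in (((319,171),190),((319,182),221.6),((319,345),221.6)): print(ray("wrist",uv,z).round(1))
a=np.radians(1.65)
for b in(-90,0,90): print((545.5+b*np.cos(a)).round(1),(138+b*np.sin(a)).round(1))
E
```

```text
[[455.6  92.1 190. ]]
[[455.6  92.9 221.6]]
[[458.   10.  221.6]]
455.5 135.4
545.5 138.0
635.5 140.6
```

apply_moves:
  targets:
    - {"tx":-0.0005,"ty":0.045,"tz":-0.02,"spin":0}
    - {"tx":-0.0005,"ty":0.084,"tz":-0.05,"spin":0}
    - {"tx":-0.0005,"ty":0.084,"tz":-0.1,"spin":0}
    - {"tx":-0.0005,"ty":0.084,"tz":-0.14,"spin":0}
    - {"tx":-0.0005,"ty":0.084,"tz":-0.165,"spin":0}
    - {"tx":-0.0005,"ty":0.084,"tz":-0.18,"spin":0}
    - {"tx":-0.0005,"ty":0.084,"tz":-0.18,"spin":0}
    - {"tx":-0.0005,"ty":0.084,"tz":-0.18,"spin":0}

```text
t: 6.45
ee_pos: [455.6, 135.9, 21.2]
orientation: [-2.188, -2.253, 0.002]
ft_force: [0.7, -0.1, -0.0]
width: 46.7
grasp_force: 30.0
```

apply_moves:
  targets:
    - {"tx":0,"ty":0.0005,"tz":-0.003,"spin":0}
    - {"tx":0,"ty":0.0005,"tz":-0.006,"spin":0}
    - {"tx":0,"ty":0.0005,"tz":-0.006,"spin":0}
    - {"tx":0,"ty":0.0005,"tz":-0.006,"spin":0}
    - {"tx":0,"ty":0.0005,"tz":-0.006,"spin":0}
    - {"tx":0,"ty":0.0005,"tz":-0.006,"spin":0}
    - {"tx":0,"ty":0.0005,"tz":-0.006,"spin":0}
    - {"tx":0,"ty":0.0005,"tz":-0.006,"spin":0}

```text
t: 7.25
ee_pos: [455.9, 136.9, 15.7]
orientation: [2.188, 2.255, 0.0]
ft_force: [0.3, -0.3, 0.1]
width: 46.5
grasp_force: 30.0
```

apply_moves:
  targets:
    - {"tx":0,"ty":0,"tz":0,"spin":0}
    - {"tx":0,"ty":0,"tz":0,"spin":0}
    - {"tx":0,"ty":0,"tz":0,"spin":0}
    - {"tx":0,"ty":0,"tz":0,"spin":0}
    - {"tx":0,"ty":0,"tz":0.02,"spin":0}
    - {"tx":0,"ty":0,"tz":0.05,"spin":0}
    - {"tx":0,"ty":0,"tz":0.1,"spin":0}
    - {"tx":0,"ty":0,"tz":0.15,"spin":0}
  gripper: -0.4

```text
t: 8.05
ee_pos: [455.0, 136.7, 166.7]
orientation: [-2.187, -2.254, 0.003]
ft_force: [0.7, 0.9, -0.2]
width: 61.3
grasp_force: 0.0
```

apply_moves:
  targets:
    - {"tx":0.161,"ty":-0.347,"tz":0.06,"spin":6.7}
    - {"tx":0.161,"ty":-0.347,"tz":0.06,"spin":6.7}
    - {"tx":0.161,"ty":-0.347,"tz":0.06,"spin":6.7}
    - {"tx":0.161,"ty":-0.347,"tz":0.06,"spin":6.7}
    - {"tx":0.161,"ty":-0.347,"tz":0.06,"spin":6.7}
    - {"tx":0.161,"ty":-0.347,"tz":0.06,"spin":6.7}
    - {"tx":0.161,"ty":-0.347,"tz":0.06,"spin":6.7}
    - {"tx":0.161,"ty":-0.347,"tz":0.06,"spin":6.7}
  gripper: -1

```text
t: 8.85
ee_pos: [617.7, -213.0, 226.1]
orientation: [2.053, 2.377, 0.0]
ft_force: [0.8, 0.3, 0.5]
width: 87.7
grasp_force: 0.0
```

```bash
python3 - <<'E'
from h import *
state(); im=snap("wrist","w3"); t=snap("top","top1")
wfit("squeegee"); wfit("tape_measure"); wfit("foam_block",3,"top")
g=np.zeros((600,800,3),np.uint8); g[:400,:640]=im[...,::-1]; g[400:,:400]=cv2.resize(t[130:230,240:440,::-1],(400,200)); g[400:,400:]=cv2.resize(t[220:320,240:440,::-1],(400,200)); cv2.imwrite("pics/v3.png",g)
E
```

```text
t 8.85 tcp [ 617.7 -213.   226.1] yaw_y 8.4 f [0.8 0.3 0.5] w 87.7 gf 0.0
squeegee 0.81 [290. 137. 344. 207.] [ 618.82 -212.1     7.67    0.95]Traceback (most recent call last):
  File "<stdin>", line 3, in <module>
  File "h.py", line 39, in wfit
    r=fit(cam,d["pixels"],DIM[name],z0,c,S=4); print(name,round(d["score"],2),np.round(d["box"]),np.round(r,2))
  File "h.py", line 24, in fit
    m=cv2.resize(m,None,fx=S,fy=S,interpolation=cv2.INTER_LINEAR)>.5
      ~~~~~~~~~~^^^^^^^^^^^^^^^^^^^^^^^^^^^^^^^^^^^^^^^^^^^^^^^^^
cv2.error: OpenCV(4.12.0) /io/opencv/modules/imgproc/src/resize.cpp:4208: error: (-215:Assertion failed) !ssize.empty() in function 'resize'
```

apply_moves:
  targets:
    - {"tx":0,"ty":0.001,"tz":-0.05,"spin":-0.3}
    - {"tx":0,"ty":0.001,"tz":-0.1,"spin":-0.3}
    - {"tx":0,"ty":0.001,"tz":-0.15,"spin":-0.3}
    - {"tx":0,"ty":0.001,"tz":-0.19,"spin":-0.3}
    - {"tx":0,"ty":0.001,"tz":-0.21,"spin":-0.3}
    - {"tx":0,"ty":0.001,"tz":-0.219,"spin":-0.3}
    - {"tx":0,"ty":0.001,"tz":-0.2235,"spin":-0.3}
    - {"tx":0,"ty":0.001,"tz":-0.2235,"spin":-0.3}

```text
t: 9.85
ee_pos: [617.2, -208.6, 2.7]
orientation: [2.057, 2.374, 0.0]
ft_force: [0.2, -0.3, 0.4]
width: 88.0
grasp_force: 0.0
```

apply_moves:
  targets:
    - {"tx":0,"ty":0,"tz":0,"spin":0}
    - {"tx":0,"ty":0,"tz":0,"spin":0}
    - {"tx":0,"ty":0,"tz":0,"spin":0}
    - {"tx":0,"ty":0,"tz":0,"spin":0}
    - {"tx":0,"ty":0,"tz":0,"spin":0}
    - {"tx":0,"ty":0,"tz":0,"spin":0}
    - {"tx":0,"ty":0,"tz":0,"spin":0}
    - {"tx":0,"ty":0,"tz":0,"spin":0}
  gripper: 1

```text
t: 10.65
ee_pos: [617.1, -209.2, 2.6]
orientation: [2.058, 2.373, 0.0]
ft_force: [-1.6, 0.7, 5.0]
width: 54.8
grasp_force: 30.0
```

apply_moves:
  targets:
    - {"tx":0,"ty":0,"tz":0.04,"spin":0}
    - {"tx":0,"ty":0,"tz":0.085,"spin":0}
    - {"tx":0.005,"ty":0.025,"tz":0.12,"spin":-2}
    - {"tx":0.015,"ty":0.06,"tz":0.15,"spin":-6.4}
    - {"tx":0.0185,"ty":0.11,"tz":0.16,"spin":-6.4}
    - {"tx":0.0185,"ty":0.16,"tz":0.16,"spin":-6.4}
    - {"tx":0.0185,"ty":0.21,"tz":0.16,"spin":-6.4}
    - {"tx":0.0185,"ty":0.26,"tz":0.16,"spin":-6.4}

```text
t: 11.45
ee_pos: [635.1, 51.7, 162.1]
orientation: [-2.188, -2.254, -0.0]
ft_force: [0.9, -0.6, -0.2]
width: 54.6
grasp_force: 30.0
```

```bash
python3 - <<'E'
from h import *
state(); im=snap("wrist","w4"); t=snap("top","top1")
c=cal("top")
for d in ctrl.outline_of("foam_block","top"): 
  v,u=np.nonzero(d["pixels"])
  if len(v)>50: print(d["box"],np.round(fit("top",d["pixels"],DIM["foam_block"],3,c),2))
c=cal("wrist"); o=ctrl.get_obs()
for n,z in(("squeegee",o["ee_pos"][2]-2.4),("foam_block",3)):
  for d in ctrl.outline_of(n,"wrist"): 
    v,u=np.nonzero(d["pixels"])
    if len(v)>50: print(n,d["box"],np.round(fit("wrist",d["pixels"],DIM[n],z,c),2))
g=np.zeros((600,800,3),np.uint8); g[:400,:640]=im[...,::-1]; g[400:,:400]=cv2.resize(t[130:230,240:440,::-1],(400,200)); g[400:,400:]=cv2.resize(t[220:320,240:440,::-1],(400,200)); cv2.imwrite("pics/v3.png",g)
E
```

```text
t 11.45 tcp [635.1  51.7 162.1] yaw_y 1.7 f [ 0.9 -0.6 -0.2] w 54.6 gf 30.0
[186.3, 230.3, 213.7, 266.6] [488.85 304.38  93.05   0.94]
[205.0, 102.6, 239.6, 141.3] [791.47 267.15  46.51   0.92]
[189.4, 167.6, 229.5, 207.9] [631.04 294.84 137.65   0.94]
[358.6, 179.9, 375.8, 195.6] [ 6.2924e+02 -4.4300e+01  2.2710e+01  4.1000e-01]
squeegee [260.7, 172.5, 375.0, 295.6] [635.23  71.75   1.89   0.88]
foam_block [73.6, 32.1, 155.8, 141.8] [458.99 132.96   2.     0.9 ]
```

View pics/v3.png

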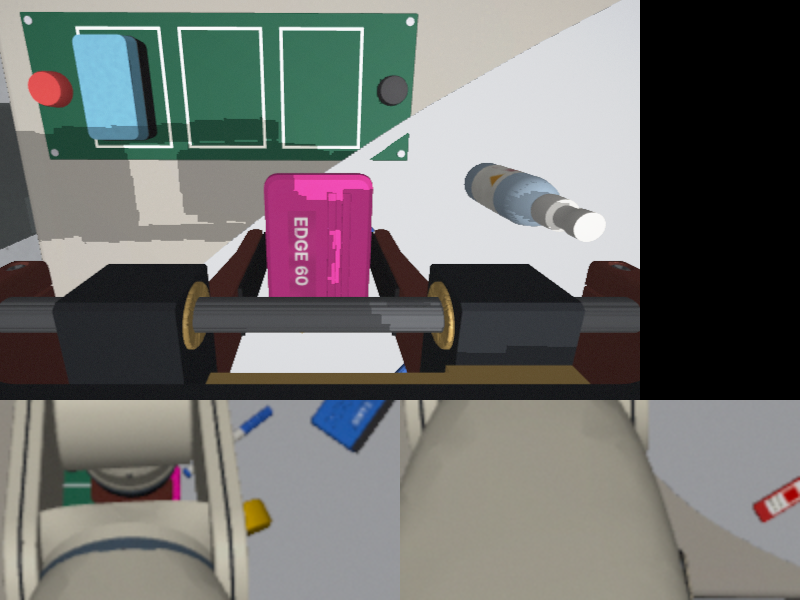

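```bash
python3 - <<'E'
from h import *
print(ray("wrist",[(318,172.5),(318,174)],160).round(1),ray("wrist",[(265,230),(372,230)],169).round(1))
print(cv2.fitLine(np.argwhere(ctrl.outline_of("squeegee","wrist")[0]["pixels"]).astype(np.float32),2,0,.01,.01).ravel())
E
```

```text
[[634.6  90.8 160. ]
 [634.6  90.  160. ]] [[609.2  62.7 169. ]
 [662.2  64.4 169. ]]
[9.9993950e-01 1.0999455e-02 2.3404443e+02 3.1844864e+02]
```

apply_moves:
  targets:
    - {"tx":0,"ty":0.045,"tz":-0.01,"spin":0}
    - {"tx":0,"ty":0.0915,"tz":-0.03,"spin":0}
    - {"tx":0,"ty":0.0915,"tz":-0.075,"spin":0}
    - {"tx":0,"ty":0.0915,"tz":-0.11,"spin":0}
    - {"tx":0,"ty":0.0915,"tz":-0.135,"spin":0}
    - {"tx":0,"ty":0.0915,"tz":-0.148,"spin":0}
    - {"tx":0,"ty":0.0915,"tz":-0.154,"spin":0}
    - {"tx":0,"ty":0.0915,"tz":-0.1565,"spin":0}

```text
t: 12.55
ee_pos: [636.0, 140.4, 5.8]
orientation: [2.189, 2.253, 0.001]
ft_force: [0.9, 0.1, -0.4]
width: 54.9
grasp_force: 30.0
```

apply_moves:
  targets:
    - {"tx":0,"ty":0,"tz":0,"spin":0}
    - {"tx":0,"ty":0,"tz":0,"spin":0}
    - {"tx":0,"ty":0,"tz":0,"spin":0}
    - {"tx":0,"ty":0,"tz":0,"spin":0}
    - {"tx":0,"ty":0,"tz":0,"spin":0}
    - {"tx":0,"ty":0,"tz":0,"spin":0}
    - {"tx":0,"ty":0,"tz":0,"spin":0}
    - {"tx":0,"ty":0,"tz":0,"spin":0}

```text
t: 13.35
ee_pos: [635.4, 141.3, 5.7]
orientation: [-2.188, -2.255, -0.0]
ft_force: [0.2, -0.2, 0.3]
width: 54.5
grasp_force: 30.0
```

apply_moves:
  targets:
    - {"tx":0,"ty":0.001,"tz":0,"spin":0}
    - {"tx":0,"ty":0.001,"tz":0,"spin":0}
    - {"tx":0,"ty":0.001,"tz":-0.0004,"spin":0}
    - {"tx":0,"ty":0.001,"tz":-0.0004,"spin":0}
    - {"tx":0,"ty":0.001,"tz":-0.0004,"spin":0}
    - {"tx":0,"ty":0.001,"tz":-0.0004,"spin":0}
    - {"tx":0,"ty":0.001,"tz":-0.0004,"spin":0}
    - {"tx":0,"ty":0.001,"tz":-0.0004,"spin":0}

```text
t: 14.15
ee_pos: [635.4, 142.4, 5.6]
orientation: [-2.188, -2.255, -0.0]
ft_force: [-2.7, 0.6, 5.5]
width: 55.0
grasp_force: 30.0
```

apply_moves:
  targets:
    - {"tx":0,"ty":0,"tz":0,"spin":0}
    - {"tx":0,"ty":0,"tz":0,"spin":0}
    - {"tx":0,"ty":0,"tz":0,"spin":0}
    - {"tx":0,"ty":0,"tz":0,"spin":0}
    - {"tx":0,"ty":0,"tz":0.02,"spin":0}
    - {"tx":0,"ty":0,"tz":0.06,"spin":0}
    - {"tx":0,"ty":0,"tz":0.11,"spin":0}
    - {"tx":0,"ty":0,"tz":0.16,"spin":0}
  gripper: -0.5

```text
t: 14.95
ee_pos: [634.8, 142.1, 166.3]
orientation: [-2.187, -2.254, 0.002]
ft_force: [0.3, 0.2, 0.7]
width: 66.1
grasp_force: 0.0
```

apply_moves:
  targets:
    - {"tx":-0.012,"ty":-0.194,"tz":0.08,"spin":25}
    - {"tx":-0.012,"ty":-0.194,"tz":0.08,"spin":25}
    - {"tx":-0.012,"ty":-0.194,"tz":0.08,"spin":25}
    - {"tx":-0.012,"ty":-0.194,"tz":0.08,"spin":25}
    - {"tx":-0.012,"ty":-0.194,"tz":0.08,"spin":25}
    - {"tx":-0.012,"ty":-0.194,"tz":0.08,"spin":25}
    - {"tx":-0.012,"ty":-0.194,"tz":0.08,"spin":25}
    - {"tx":-0.012,"ty":-0.194,"tz":0.08,"spin":25}
  gripper: -1

```text
t: 15.75
ee_pos: [623.0, -50.1, 244.2]
orientation: [-1.645, -2.674, 0.001]
ft_force: [-0.5, -0.1, -1.1]
width: 87.3
grasp_force: 0.0
```

```bash
python3 - <<'E'
from h import *
state(); im=snap("wrist","w5"); c=cal("wrist")
for n,z in(("tape_measure",0),("squeegee",3)):
  for d in ctrl.outline_of(n,"wrist"): 
    v,u=np.nonzero(d["pixels"])
    if len(v)>50: print(n,round(d["score"],2),d["box"],np.round(fit("wrist",d["pixels"],DIM[n],z,c),2))
hsv=cv2.cvtColor(im,cv2.COLOR_RGB2HSV); m=cv2.inRange(hsv,(18,120,60),(32,255,255)); m[260:]=0
nn,l,st,ce=cv2.connectedComponentsWithStats(m); i=1+np.argmax(st[1:,4]); print(st[i])
g=im[...,::-1].copy(); r=fit("wrist",l==i,DIM["tape_measure"],0,c); print(np.round(r,2))
cv2.polylines(g,[np.round(hull("wrist",np.array([r[0],r[1],np.radians(r[2])]),DIM["tape_measure"],0,c)).astype(int)],True,(0,0,255),1)
cv2.imwrite("pics/v5.png",g)
E
```

```text
t 15.75 tcp [623.  -50.1 244.2] yaw_y 26.8 f [-0.5 -0.1 -1.1] w 87.3 gf 0.0
tape_measure 0.62 [302.7, 144.6, 336.1, 210.2] [628.02 -57.28  25.33   0.83]Traceback (most recent call last):
  File "<stdin>", line 6, in <module>
  File "h.py", line 24, in fit
    m=cv2.resize(m,None,fx=S,fy=S,interpolation=cv2.INTER_LINEAR)>.5
      ~~~~~~~~~~^^^^^^^^^^^^^^^^^^^^^^^^^^^^^^^^^^^^^^^^^^^^^^^^^
cv2.error: OpenCV(4.12.0) /io/opencv/modules/imgproc/src/resize.cpp:4208: error: (-215:Assertion failed) !ssize.empty() in function 'resize'
```

```bash
sed -i 's/o=np.array(\[u.min()-8,v.min()-8\])/o=np.array([max(u.min()-8,0),max(v.min()-8,0)])/' h.py; python3 - <<'E'
from h import *
im=cv2.imread("pics/w5.png"); c=cal("wrist"); T=cv2.imread("pics/top0.png"); ct=cal("top")
hs=cv2.cvtColor(im,cv2.COLOR_BGR2HSV); print(hs[175,320],hs[150,320])
g=np.zeros((600,800,3),np.uint8)
def crop(I,n,cc,u,v,w,S,ps):
    s=cv2.resize(I[v:v+w,u:u+w],None,fx=S,fy=S,interpolation=cv2.INTER_CUBIC)
    for p,col in ps:
        for x in (-16.5,16.5):
            a=np.radians(p[2]); pts=[[p[0]+x*np.cos(a)-y*np.sin(a),p[1]+x*np.sin(a)+y*np.cos(a),z] for y,z in((-37.5,0),(37.5,0),(37.5,62),(-37.5,62))]
            cv2.polylines(s,[np.round((proj(n,pts,cc)-[u,v]+.5)*S).astype(int)],True,col,1)
    return s
ps=[((628,-57.3,25.3),(0,0,255)),((625,-54,26),(0,255,0))]
a=crop(im,"wrist",c,270,120,100,4,ps); b=crop(T,"top",ct,330,165,50,8,ps)
g[:400,:400]=a; g[:400,400:]=b; cv2.imwrite("pics/v5.png",g)
E
```

```text
[ 21 165 127] [ 22 178  83]
```

View pics/v5.png

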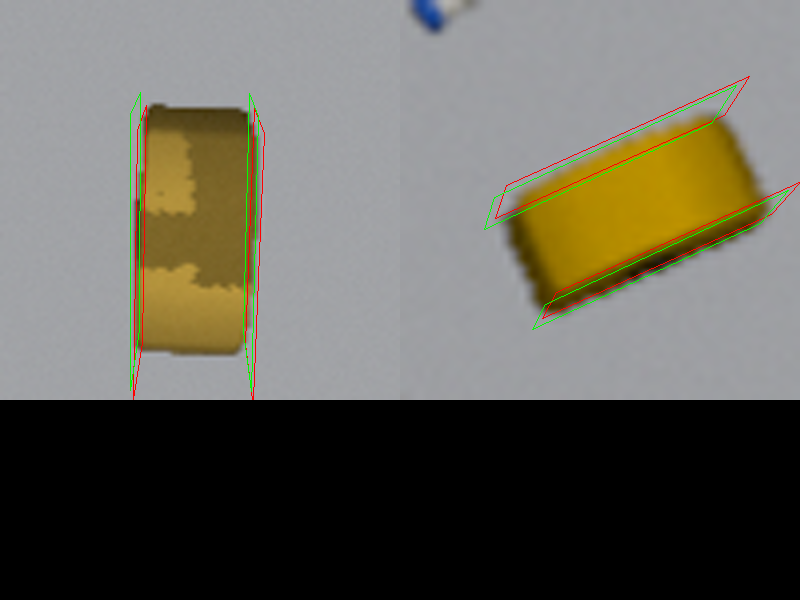

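```bash
cat >> h.py <<'E'
def tape_pts(p,z0=0,r=20,w=33):
    t=np.linspace(0,2*np.pi,73); y=np.sign(np.cos(t).round(6))*(37.5-r)+r*np.cos(t); z=31+np.sign(np.sin(t).round(6))*(31-r)+r*np.sin(t)
    a=np.radians(p[2]); return np.vstack([np.c_[p[0]+x*np.cos(a)-y*np.sin(a),p[1]+x*np.sin(a)+y*np.cos(a),z+z0] for x in(-w/2,w/2)])
def tape_fit(views,x0,z0=0):
    """views: list of (cam,mask,cal)"""
    def cost(p):
        s=0
        for n,m,c in views:
            q=np.zeros((1600,2560),np.uint8); cv2.fillConvexPoly(q,np.round(((cv2.convexHull(proj(n,tape_pts(p,z0,np.clip(p[3],2,30)),c).astype(np.float32))+.5)*4-.5)*16).astype(int),1,shift=4)
            s+=1-(m&(q>0)).sum()/(m|(q>0)).sum()
        return s
    views=[(n,cv2.resize(m.astype(np.float32),(2560,1600))>.5,c) for n,m,c in views]
    s=[x0]+[np.add(x0,d) for d in np.diag([6,6,5,5])]
    r=minimize(cost,x0,method="Nelder-Mead",options=dict(initial_simplex=s,xatol=.02,fatol=1e-4)); return r.x.round(2),round(r.fun,3)
def ymask(bgr,box):
    m=cv2.inRange(cv2.cvtColor(bgr,cv2.COLOR_BGR2HSV),(15,95,20),(34,255,255))>0; k=np.zeros_like(m); k[box[1]:box[3],box[0]:box[2]]=1; return m&k
E
python3 - <<'E'
from h import *
im=cv2.imread("pics/w5.png"); T=cv2.imread("pics/top0.png")
W=("wrist",ymask(im,(290,130,350,225)),cal("wrist")); V=("top",ymask(T,(335,175,380,210)),cal("top"))
for v in ([W],[V],[W,V]): print(tape_fit(v,[625,-54,26,20.]),v[0][1].sum())
E
```

```text
(array([626.16, -54.82,  23.8 ,  35.49]), np.float64(0.15)) 1721
(array([623.93, -53.7 ,  25.46,  34.76]), np.float64(0.14)) 475
(array([625.01, -54.6 ,  24.19,  32.18]), np.float64(0.295)) 1721
```

apply_moves:
  targets:
    - {"tx":0.0016,"ty":-0.004,"tz":-0.045,"spin":-1.6}
    - {"tx":0.0016,"ty":-0.004,"tz":-0.09,"spin":-1.6}
    - {"tx":0.0016,"ty":-0.004,"tz":-0.13,"spin":-1.6}
    - {"tx":0.0016,"ty":-0.004,"tz":-0.17,"spin":-1.6}
    - {"tx":0.0016,"ty":-0.004,"tz":-0.205,"spin":-1.6}
    - {"tx":0.0016,"ty":-0.004,"tz":-0.222,"spin":-1.6}
    - {"tx":0.0016,"ty":-0.004,"tz":-0.227,"spin":-1.6}
    - {"tx":0.0016,"ty":-0.004,"tz":-0.227,"spin":-1.6}

```text
t: 16.7
ee_pos: [625.3, -55.4, 18.4]
orientation: [-1.684, -2.652, 0.0]
ft_force: [0.1, -0.9, 0.9]
width: 88.0
grasp_force: 0.0
```

apply_moves:
  targets:
    - {"tx":0,"ty":0,"tz":0,"spin":0}
    - {"tx":0,"ty":0,"tz":0,"spin":0}
    - {"tx":0,"ty":0,"tz":0,"spin":0}
    - {"tx":0,"ty":0,"tz":0,"spin":0}
    - {"tx":0,"ty":0,"tz":0,"spin":0}
    - {"tx":0,"ty":0,"tz":0,"spin":0}
    - {"tx":0,"ty":0,"tz":0,"spin":0}
    - {"tx":0,"ty":0,"tz":0,"spin":0}
  gripper: 1

```text
t: 17.5
ee_pos: [625.0, -55.7, 18.2]
orientation: [-1.685, -2.651, 0.0]
ft_force: [-1.1, -0.3, 0.6]
width: 32.0
grasp_force: 29.8
```

apply_moves:
  targets:
    - {"tx":0,"ty":0,"tz":0.04,"spin":0}
    - {"tx":0,"ty":0,"tz":0.085,"spin":0}
    - {"tx":-0.02,"ty":0.025,"tz":0.12,"spin":-7}
    - {"tx":-0.05,"ty":0.055,"tz":0.14,"spin":-15}
    - {"tx":-0.0795,"ty":0.09,"tz":0.15,"spin":-23.4}
    - {"tx":-0.0795,"ty":0.11,"tz":0.15,"spin":-23.4}
    - {"tx":-0.0795,"ty":0.11,"tz":0.15,"spin":-23.4}
    - {"tx":-0.0795,"ty":0.11,"tz":0.15,"spin":-23.4}

```text
t: 18.3
ee_pos: [545.6, 54.3, 168.2]
orientation: [2.186, 2.256, -0.0]
ft_force: [0.2, -0.3, -1.4]
width: 32.0
grasp_force: 29.8
```

```bash
python3 - <<'E'
from h import *
state(); im=snap("wrist","w6")
c=cal("wrist")
for n in("squeegee","foam_block"):
  for d in ctrl.outline_of(n,"wrist")[:2]: 
    if d["pixels"].sum()>50: print(n,round(d["score"],2),d["box"],np.round(fit("wrist",d["pixels"],DIM[n],3,c),2))
g=im[...,::-1].copy()
P=proj("wrist",tape_pts((545.5,54.4+1,1.65),150,30,32),c); cv2.polylines(g,[np.round(cv2.convexHull(P.astype(np.float32))).astype(int)],True,(0,0,255),1)
cv2.imwrite("pics/v6.png",g)
E
```

```text
t 18.30 tcp [545.6  54.3 168.2] yaw_y 1.8 f [ 0.2 -0.3 -1.4] w 32.0 gf 29.8
squeegee 0.9 [380.5, 47.2, 451.8, 145.2] [635.83 139.95   1.72   0.96]
foam_block 0.82 [189.2, 40.9, 251.5, 145.0] [459.29 132.65   1.73   0.9 ]
foam_block 0.55 [614.4, 0.0, 633.5, 4.7] [7.9620e+02 2.2091e+02 0.0000e+00 1.7000e-01]
```

View pics/v6.png

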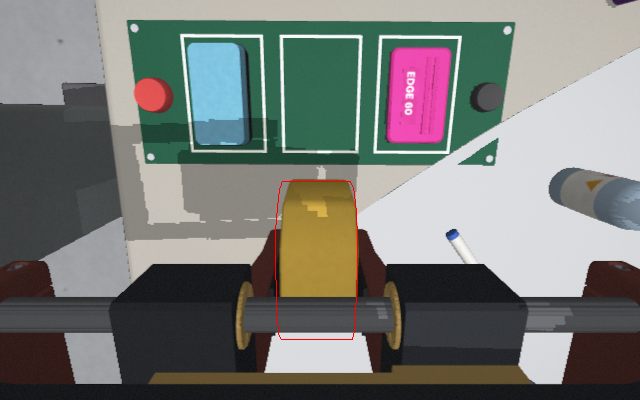

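apply_moves:
  targets:
    - {"tx":0,"ty":0.045,"tz":-0.01,"spin":0}
    - {"tx":0,"ty":0.0825,"tz":-0.03,"spin":0}
    - {"tx":0,"ty":0.0825,"tz":-0.07,"spin":0}
    - {"tx":0,"ty":0.0825,"tz":-0.105,"spin":0}
    - {"tx":0,"ty":0.0825,"tz":-0.13,"spin":0}
    - {"tx":0,"ty":0.0825,"tz":-0.142,"spin":0}
    - {"tx":0,"ty":0.0825,"tz":-0.1465,"spin":0}
    - {"tx":0,"ty":0.0825,"tz":-0.1465,"spin":0}

```text
t: 19.25
ee_pos: [545.8, 136.2, 22.1]
orientation: [-2.189, -2.253, 0.001]
ft_force: [0.3, 0.3, -2.2]
width: 31.8
grasp_force: 29.9
```

apply_moves:
  targets:
    - {"tx":0,"ty":0,"tz":0,"spin":0}
    - {"tx":0,"ty":0,"tz":0,"spin":0}
    - {"tx":0,"ty":0,"tz":0,"spin":0}
    - {"tx":0,"ty":0,"tz":-0.0004,"spin":0}
    - {"tx":0,"ty":0,"tz":-0.0004,"spin":0}
    - {"tx":0,"ty":0,"tz":-0.0004,"spin":0}
    - {"tx":0,"ty":0,"tz":-0.0004,"spin":0}
    - {"tx":0,"ty":0,"tz":-0.0004,"spin":0}

```text
t: 20.05
ee_pos: [545.5, 136.8, 21.3]
orientation: [-2.188, -2.255, 0.0]
ft_force: [-0.4, -0.6, -2.5]
width: 31.9
grasp_force: 29.9
```

apply_moves:
  targets:
    - {"tx":0,"ty":0,"tz":0,"spin":0}
    - {"tx":0,"ty":0,"tz":0,"spin":0}
    - {"tx":0,"ty":0,"tz":0,"spin":0}
    - {"tx":0,"ty":0,"tz":0,"spin":0}
    - {"tx":0,"ty":0,"tz":0.02,"spin":0}
    - {"tx":0,"ty":0,"tz":0.06,"spin":0}
    - {"tx":0,"ty":0,"tz":0.11,"spin":0}
    - {"tx":0,"ty":0,"tz":0.16,"spin":0}
  gripper: -0.1

```text
t: 20.85
ee_pos: [544.9, 136.7, 182.7]
orientation: [-2.187, -2.254, 0.002]
ft_force: [0.8, -1.2, -0.1]
width: 48.2
grasp_force: 0.0
```

apply_moves:
  targets:
    - {"tx":-0.094,"ty":-0.363,"tz":0.05,"spin":29}
    - {"tx":-0.094,"ty":-0.363,"tz":0.05,"spin":29}
    - {"tx":-0.094,"ty":-0.363,"tz":0.05,"spin":29}
    - {"tx":-0.094,"ty":-0.363,"tz":0.05,"spin":29}
    - {"tx":-0.094,"ty":-0.363,"tz":0.05,"spin":29}
    - {"tx":-0.094,"ty":-0.363,"tz":0.05,"spin":29}
    - {"tx":-0.094,"ty":-0.363,"tz":0.05,"spin":29}
    - {"tx":-0.094,"ty":-0.363,"tz":0.05,"spin":29}
  gripper: -0.2

```text
t: 21.65
ee_pos: [450.6, -228.6, 232.0]
orientation: [1.554, 2.729, -0.0]
ft_force: [0.6, -0.4, -1.8]
width: 52.4
grasp_force: 0.0
```

```bash
python3 - <<'E'
from h import *
state(); im=snap("wrist","w7"); t=snap("top","top2"); c=cal("wrist"); ct=cal("top")
for n,z,cam,cc in(("blade_case",0,"wrist",c),("foam_block",3,"top",ct),("squeegee",3,"top",ct),("blade_case",0,"top",ct)):
  for d in ctrl.outline_of(n,cam)[:4]: 
    if d["pixels"].sum()>50: print(n,cam,round(d["score"],2),np.round(d["box"]),np.round(fit(cam,d["pixels"],DIM[n],z,cc),2))
T=t[...,::-1].copy()
try: print("tape",tape_fit([("top",ymask(T,(250,195,305,255)),ct)],[545,138,2,30.],3))
except Exception as e: print(e)
a=np.radians(1.65)
S=5;u,v=238,145
g=cv2.resize(T[v:v+120,u:u+70],None,fx=S,fy=S,interpolation=cv2.INTER_CUBIC); g=cv2.resize(T[v:v+160,u:u+75],(375,800))
g=cv2.resize(T[185:305,240:310],(350,600),interpolation=cv2.INTER_CUBIC)
for p,d,col in(((455.5,135.4),DIM["foam_block"],(0,0,255)),((635.5,140.6),DIM["squeegee"],(0,0,255))):
    cv2.polylines(g,[np.round((hull("top",[p[0],p[1],a],d,3,ct)-[240,185]+.5)*5).astype(int)],True,col,1)
o=np.zeros((600,800,3),np.uint8); o[:,:350]=g; o[:281,350:800]=cv2.resize(im[...,::-1],(450,281)); cv2.imwrite("pics/v7.png",o)
E
```

```text
t 21.65 tcp [ 450.6 -228.6  232. ] yaw_y 30.7 f [ 0.6 -0.4 -1.8] w 52.4 gf 0.0
blade_case wrist 0.9 [308. 140. 328. 202.] [ 452.13 -228.06  120.96    0.97]
foam_block top 0.85 [188. 230. 211. 269.] [488.34 302.75  93.16   0.91]
foam_block top 0.73 [187. 169. 229. 206.] [631.93 296.55 137.99   0.87]
foam_block top 0.65 [256. 254. 295. 276.] [457.31 133.43   2.94   0.92]
foam_block top 0.57 [205. 104. 239. 141.] [790.87 268.48  45.6    0.94]
blade_case top 0.85 [414. 255. 448. 281.] [ 451.04 -225.68  121.72    0.93]
tape (array([546.6 , 135.6 ,   0.83,  35.36]), np.float64(0.099))
```

View pics/v7.png

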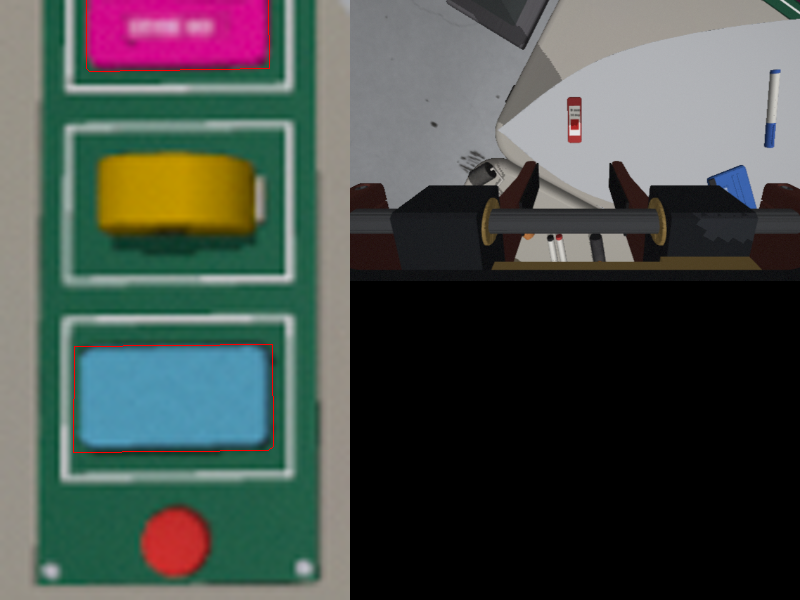

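apply_moves:
  targets:
    - {"tx":0.094,"ty":0.3,"tz":0,"spin":-29}
    - {"tx":0.094,"ty":0.3,"tz":0,"spin":-29}
    - {"tx":0.094,"ty":0.3,"tz":0,"spin":-29}
    - {"tx":0.094,"ty":0.3,"tz":0,"spin":-29}
    - {"tx":0.094,"ty":0.3,"tz":0,"spin":-29}
    - {"tx":0.094,"ty":0.3,"tz":0,"spin":-29}
    - {"tx":0.094,"ty":0.3,"tz":0,"spin":-29}
    - {"tx":0.094,"ty":0.3,"tz":0,"spin":-29}

```text
t: 22.75
ee_pos: [545.8, 79.0, 231.1]
orientation: [-2.18, -2.262, -0.001]
ft_force: [-0.5, -1.2, 0.2]
width: 52.7
grasp_force: 0.0
```

```bash
python3 - <<'E'
from h import *
state(); im=snap("wrist","w8"); c=cal("wrist"); a=np.radians(1.65)
for n in("foam_block","squeegee"):
  for d in ctrl.outline_of(n,"wrist")[:2]: 
    if d["pixels"].sum()>50: print(n,round(d["score"],2),np.round(d["box"]),np.round(fit("wrist",d["pixels"],DIM[n],3,c),2))
I=im[...,::-1].copy(); S=2.6; u,v=170,20
g=cv2.resize(I[v:v+180,u:u+300],None,fx=S,fy=S,interpolation=cv2.INTER_CUBIC)
def pl(P): cv2.polylines(g,[np.round((P-[u,v]+.5)*S).astype(int)],True,(0,0,255),1)
Rm=np.array([[np.cos(a),-np.sin(a)],[np.sin(a),np.cos(a)]])
for b in(-90,0,90): pl(proj("wrist",np.c_[np.array([[b-36,-52],[b+36,-52],[b+36,52],[b-36,52]])@Rm.T+[545.5,138],np.full(4,3)],c))
for p,d in(((455.5,135.4),"foam_block"),((635.5,140.6),"squeegee")): pl(hull("wrist",[p[0],p[1],a],DIM[d],3,c))
pl(cv2.convexHull(proj("wrist",tape_pts((545.5,138,1.65),3,30),c).astype(np.float32)))
print(g.shape); cv2.imwrite("pics/v8.png",g)
E
```

```text
t 22.75 tcp [545.8  79.  231.1] yaw_y 2.1 f [-0.5 -1.2  0.2] w 52.7 gf 0.0
foam_block 0.76 [214.  79. 260. 162.] [457.18 132.32 179.57   0.9 ]
foam_block 0.76 [377.   0. 410.  14.] [631.45 293.94 135.83   0.94]
squeegee 0.67 [372.  85. 428. 157.] [635.45 138.44   2.08   0.92]
(468, 780, 3)
```

View pics/v8.png

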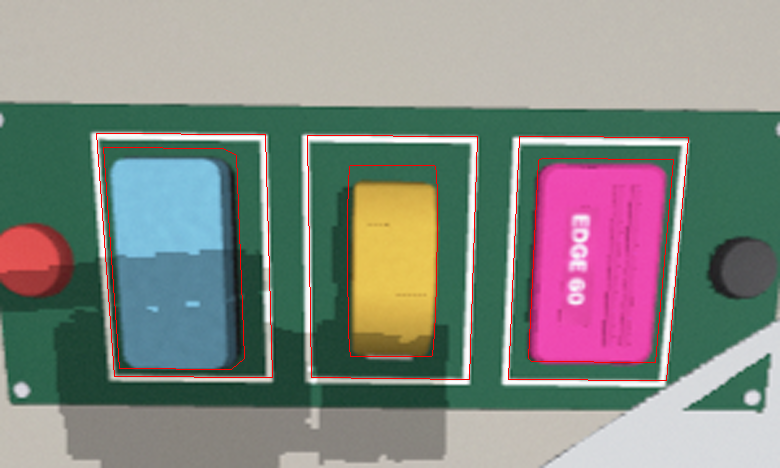

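apply_moves:
  targets:
    - {"tx":0,"ty":0.045,"tz":-0.01,"spin":0}
    - {"tx":0,"ty":0.063,"tz":-0.04,"spin":0}
    - {"tx":0,"ty":0.063,"tz":-0.085,"spin":0}
    - {"tx":0,"ty":0.063,"tz":-0.125,"spin":0}
    - {"tx":0,"ty":0.063,"tz":-0.165,"spin":0}
    - {"tx":0,"ty":0.063,"tz":-0.195,"spin":0}
    - {"tx":0,"ty":0.063,"tz":-0.21,"spin":0}
    - {"tx":0,"ty":0.063,"tz":-0.21,"spin":0}

```text
t: 23.7
ee_pos: [544.1, 135.7, 19.8]
orientation: [-2.188, -2.252, 0.005]
ft_force: [0.1, 0.8, -1.0]
width: 52.7
grasp_force: 0.0
```

apply_moves:
  targets:
    - {"tx":0,"ty":0,"tz":0,"spin":0}
    - {"tx":0,"ty":0,"tz":0,"spin":0}
    - {"tx":0,"ty":0,"tz":0,"spin":0}
    - {"tx":0,"ty":0,"tz":0,"spin":0}
    - {"tx":0,"ty":0,"tz":0,"spin":0}
    - {"tx":0,"ty":0,"tz":0,"spin":0}
    - {"tx":0,"ty":0,"tz":0,"spin":0}
    - {"tx":0,"ty":0,"tz":0,"spin":0}
  gripper: 1

```text
t: 24.5
ee_pos: [546.6, 137.0, 22.9]
orientation: [2.186, 2.254, 0.003]
ft_force: [-1.6, -0.6, 7.4]
width: 31.7
grasp_force: 30.0
```

apply_moves:
  targets:
    - {"tx":0,"ty":0,"tz":0.002,"spin":0}
    - {"tx":0,"ty":0.0015,"tz":0.003,"spin":0}
    - {"tx":0,"ty":0.0035,"tz":0.003,"spin":0}
    - {"tx":0,"ty":0.0035,"tz":0.003,"spin":0}
    - {"tx":0,"ty":0.0035,"tz":0.002,"spin":0}
    - {"tx":0,"ty":0.0035,"tz":0.0002,"spin":0}
    - {"tx":0,"ty":0.0035,"tz":0.0,"spin":0}
    - {"tx":0,"ty":0.0035,"tz":0.0,"spin":0}

```text
t: 25.3
ee_pos: [545.5, 140.4, 22.8]
orientation: [-2.188, -2.255, 0.0]
ft_force: [-5.8, -0.2, 17.2]
width: 31.7
grasp_force: 30.0
```

apply_moves:
  targets:
    - {"tx":0,"ty":0,"tz":0,"spin":0}
    - {"tx":0,"ty":0,"tz":0,"spin":0}
    - {"tx":0,"ty":0,"tz":0,"spin":0}
    - {"tx":0,"ty":0,"tz":0,"spin":0}
    - {"tx":0,"ty":0,"tz":0.02,"spin":0}
    - {"tx":0,"ty":0,"tz":0.06,"spin":0}
    - {"tx":0,"ty":0,"tz":0.11,"spin":0}
    - {"tx":0,"ty":0,"tz":0.16,"spin":0}
  gripper: -0.1

```text
t: 26.1
ee_pos: [544.8, 140.1, 182.4]
orientation: [-2.187, -2.254, 0.002]
ft_force: [0.4, -0.0, 0.3]
width: 47.9
grasp_force: 0.0
```

apply_moves:
  targets:
    - {"tx":-0.094,"ty":-0.3685,"tz":0.0,"spin":29.3}
    - {"tx":-0.094,"ty":-0.3685,"tz":0.0,"spin":29.3}
    - {"tx":-0.094,"ty":-0.3685,"tz":0.0,"spin":29.3}
    - {"tx":-0.094,"ty":-0.3685,"tz":0.0,"spin":29.3}
    - {"tx":-0.094,"ty":-0.3685,"tz":0.0,"spin":29.3}
    - {"tx":-0.094,"ty":-0.3685,"tz":0.0,"spin":29.3}
    - {"tx":-0.094,"ty":-0.3685,"tz":0.0,"spin":29.3}
    - {"tx":-0.094,"ty":-0.3685,"tz":0.0,"spin":29.3}
  gripper: -0.2

```text
t: 26.9
ee_pos: [450.5, -230.5, 181.4]
orientation: [1.547, 2.734, -0.0]
ft_force: [1.0, 0.6, -0.4]
width: 52.9
grasp_force: 0.0
```

```bash
python3 - <<'E'
from h import *
state(); T=ctrl.get_image("top")[...,::-1].copy(); ct=cal("top"); ctrl.get_image("wrist"); wfit("blade_case")
print("tape",tape_fit([("top",ymask(T,(250,195,305,255)),ct)],[545,138,2,30.],3))
for d in ctrl.outline_of("foam_block","top"):
    if d["box"][0]>245 and d["pixels"].sum()>50: print(np.round(fit("top",d["pixels"],DIM["foam_block"],3,ct),2))
a=np.radians(1.65); g=cv2.resize(T[145:305,240:310],(350,800)); cv2.imwrite("pics/t3.png",g)
E
```

```text
t 26.90 tcp [ 450.5 -230.5  181.4] yaw_y 31.0 f [ 1.   0.6 -0.4] w 52.9 gf 0.0
blade_case 0.84 [310. 135. 334. 210.] [ 452.05 -222.79  121.29    0.96]
tape (array([545.95, 138.27,   0.79,  32.69]), np.float64(0.095))
[457.01 133.53   3.38   0.92]
```

```bash
python3 - <<'E'
from h import *
state(); c=cal("wrist"); ctrl.get_image("wrist"); wfit("blade_case"); state()
E
```

```text
t 27.10 tcp [ 451.  -228.9  181.1] yaw_y 30.9 f [ 0.7  0.5 -0.3] w 52.3 gf 0.0
blade_case 0.92 [304. 143. 333. 217.] [ 452.27 -225.37  121.31    0.94]
blade_case 0.43 [627.  97. 640. 227.] [749.09 -57.31 127.73   0.78]
t 27.20 tcp [ 451.5 -227.4  181.2] yaw_y 31.0 f [-0.3  0.5 -0.2] w 52.5 gf 0.0
```

apply_moves:
  targets:
    - {"tx":0.0005,"ty":0.0015,"tz":-0.045,"spin":0}
    - {"tx":0.0005,"ty":0.0015,"tz":-0.085,"spin":0}
    - {"tx":0.0005,"ty":0.0015,"tz":-0.12,"spin":0}
    - {"tx":0.0005,"ty":0.0015,"tz":-0.15,"spin":0}
    - {"tx":0.0005,"ty":0.0015,"tz":-0.168,"spin":0}
    - {"tx":0.0005,"ty":0.0015,"tz":-0.176,"spin":0}
    - {"tx":0.0005,"ty":0.0015,"tz":-0.177,"spin":0}
    - {"tx":0.0005,"ty":0.0015,"tz":-0.177,"spin":0}

```text
t: 28.0
ee_pos: [452.7, -226.3, 4.9]
orientation: [1.544, 2.735, 0.0]
ft_force: [-0.1, -0.6, 1.2]
width: 52.6
grasp_force: 0.0
```

apply_moves:
  targets:
    - {"tx":0,"ty":0,"tz":0,"spin":0}
    - {"tx":0,"ty":0,"tz":0,"spin":0}
    - {"tx":0,"ty":0,"tz":0,"spin":0}
    - {"tx":0,"ty":0,"tz":0,"spin":0}
    - {"tx":0,"ty":0,"tz":0,"spin":0}
    - {"tx":0,"ty":0,"tz":0,"spin":0}
    - {"tx":0,"ty":0,"tz":0,"spin":0}
    - {"tx":0,"ty":0,"tz":0,"spin":0}
  gripper: 1

```text
t: 28.8
ee_pos: [452.2, -226.9, 4.8]
orientation: [1.546, 2.734, -0.0]
ft_force: [-1.6, 0.6, 6.9]
width: 23.8
grasp_force: 30.0
```

apply_moves:
  targets:
    - {"tx":0,"ty":0,"tz":0.04,"spin":0}
    - {"tx":0,"ty":0.02,"tz":0.085,"spin":-4}
    - {"tx":0.004,"ty":0.05,"tz":0.12,"spin":-12}
    - {"tx":0.004,"ty":0.09,"tz":0.15,"spin":-20}
    - {"tx":0.004,"ty":0.135,"tz":0.16,"spin":-28}
    - {"tx":0.004,"ty":0.18,"tz":0.16,"spin":-29.3}
    - {"tx":0.004,"ty":0.225,"tz":0.16,"spin":-29.3}
    - {"tx":0.004,"ty":0.27,"tz":0.16,"spin":-29.3}

```text
t: 29.6
ee_pos: [455.6, 45.0, 164.6]
orientation: [2.188, 2.254, 0.001]
ft_force: [0.9, -0.7, -0.0]
width: 23.5
grasp_force: 30.0
```

```bash
python3 - <<'E'
from h import *
for _ in range(8): ctrl.get_image("wrist")
state(); im=snap("wrist","w9"); c=cal("wrist"); a=np.radians(1.65)
for d in ctrl.outline_of("foam_block","wrist")[:2]:
    if d["pixels"].sum()>50: print(np.round(d["box"]),np.round(fit("wrist",d["pixels"],DIM["foam_block"],3,c),2))
g=im[...,::-1].copy()
for h,col in((hull("wrist",[456,44.4,a+np.pi/2],DIM["blade_case"],160,c),(0,255,0)),(hull("wrist",[455.5,135.4,a],DIM["foam_block"],3,c),(0,0,255)),(proj("wrist",np.c_[np.array([[-36,-52],[36,-52],[36,52],[-36,52]])@np.array([[np.cos(a),np.sin(a)],[-np.sin(a),np.cos(a)]])+[455.5,135.4],np.full(4,3)],c),(0,0,255))):
    cv2.polylines(g,[np.round(h*16).astype(int)],True,col,1,shift=4)
cv2.imwrite("pics/v9.png",cv2.resize(g[0:330,150:590],(800,600),interpolation=cv2.INTER_CUBIC))
E
```

```text
t 30.00 tcp [456.   42.1 164.3] yaw_y 1.6 f [-0.1 -0.2  0.1] w 23.6 gf 30.0
[297.  29. 347. 136.] [457.16 133.18   1.54   0.91]
```

View pics/v9.png

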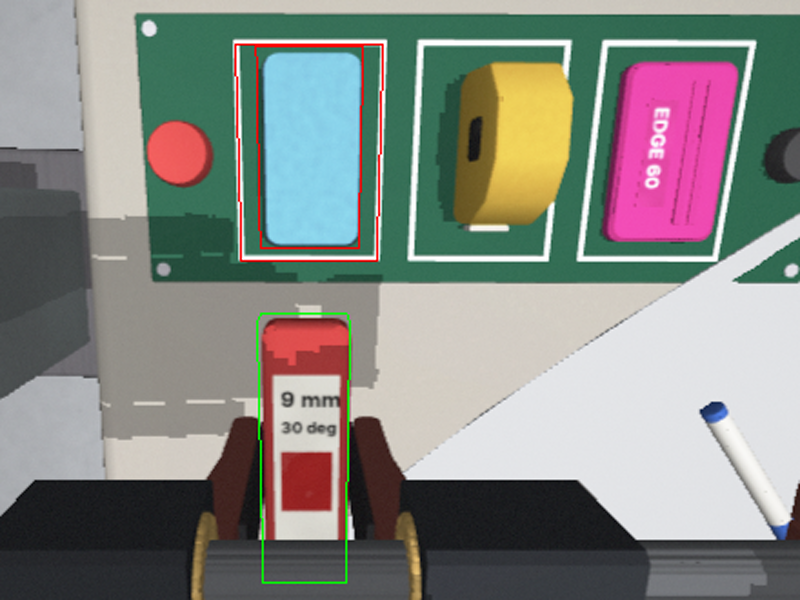

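apply_moves:
  targets:
    - {"tx":0,"ty":0.045,"tz":0,"spin":0}
    - {"tx":0,"ty":0.091,"tz":0,"spin":0}
    - {"tx":0,"ty":0.091,"tz":-0.04,"spin":0}
    - {"tx":0,"ty":0.091,"tz":-0.075,"spin":0}
    - {"tx":0,"ty":0.091,"tz":-0.1,"spin":0}
    - {"tx":0,"ty":0.091,"tz":-0.115,"spin":0}
    - {"tx":0,"ty":0.091,"tz":-0.121,"spin":0}
    - {"tx":0,"ty":0.091,"tz":-0.123,"spin":0}

```text
t: 30.9
ee_pos: [456.0, 133.7, 40.9]
orientation: [-2.189, -2.253, 0.001]
ft_force: [0.3, 0.1, -0.7]
width: 23.5
grasp_force: 30.0
```

apply_moves:
  targets:
    - {"tx":0,"ty":0,"tz":0,"spin":0}
    - {"tx":0,"ty":0,"tz":-0.001,"spin":0}
    - {"tx":0,"ty":0,"tz":-0.0015,"spin":0}
    - {"tx":0,"ty":0,"tz":-0.0015,"spin":0}
    - {"tx":0,"ty":0,"tz":-0.0015,"spin":0}
    - {"tx":0,"ty":0,"tz":-0.0015,"spin":0}
    - {"tx":0,"ty":0,"tz":-0.0015,"spin":0}
    - {"tx":0,"ty":0,"tz":-0.0015,"spin":0}

```text
t: 31.7
ee_pos: [456.0, 134.3, 39.9]
orientation: [2.188, 2.255, 0.0]
ft_force: [-0.7, -0.2, 0.2]
width: 23.7
grasp_force: 30.0
```

apply_moves:
  targets:
    - {"tx":0,"ty":0,"tz":0,"spin":0}
    - {"tx":0,"ty":0,"tz":0,"spin":0}
    - {"tx":0,"ty":0,"tz":0,"spin":0}
    - {"tx":0,"ty":0,"tz":0,"spin":0}
    - {"tx":0,"ty":0,"tz":0.02,"spin":0}
    - {"tx":0,"ty":0,"tz":0.06,"spin":0}
    - {"tx":0,"ty":0,"tz":0.11,"spin":0}
    - {"tx":0,"ty":0,"tz":0.16,"spin":0}
  gripper: 0

```text
t: 32.5
ee_pos: [455.3, 134.1, 201.3]
orientation: [-2.187, -2.254, 0.002]
ft_force: [1.1, 0.3, -0.2]
width: 44.0
grasp_force: 0.0
```

apply_moves:
  targets:
    - {"tx":0.05,"ty":-0.06,"tz":0.03,"spin":0}
    - {"tx":0.05,"ty":-0.06,"tz":0.03,"spin":0}
    - {"tx":0.05,"ty":-0.06,"tz":0.03,"spin":0}
    - {"tx":0.05,"ty":-0.06,"tz":0.03,"spin":0}
    - {"tx":0.05,"ty":-0.06,"tz":0.03,"spin":0}
    - {"tx":0.05,"ty":-0.06,"tz":0.03,"spin":0}
    - {"tx":0.05,"ty":-0.06,"tz":0.03,"spin":0}
    - {"tx":0.05,"ty":-0.06,"tz":0.03,"spin":0}

```text
t: 33.3
ee_pos: [505.6, 74.8, 229.5]
orientation: [-2.186, -2.255, 0.001]
ft_force: [0.2, 0.1, 0.7]
width: 44.0
grasp_force: 0.0
```

```bash
python3 - <<'E'
from h import *
state(); im=snap("wrist","w10"); cv2.imwrite("pics/v10.png",cv2.resize(im[0:240,130:450,::-1],(800,600),interpolation=cv2.INTER_CUBIC))
E
```

```text
t 33.30 tcp [505.6  74.8 229.5] yaw_y 1.8 f [0.2 0.1 0.7] w 44.0 gf 0.0
```

View pics/v10.png

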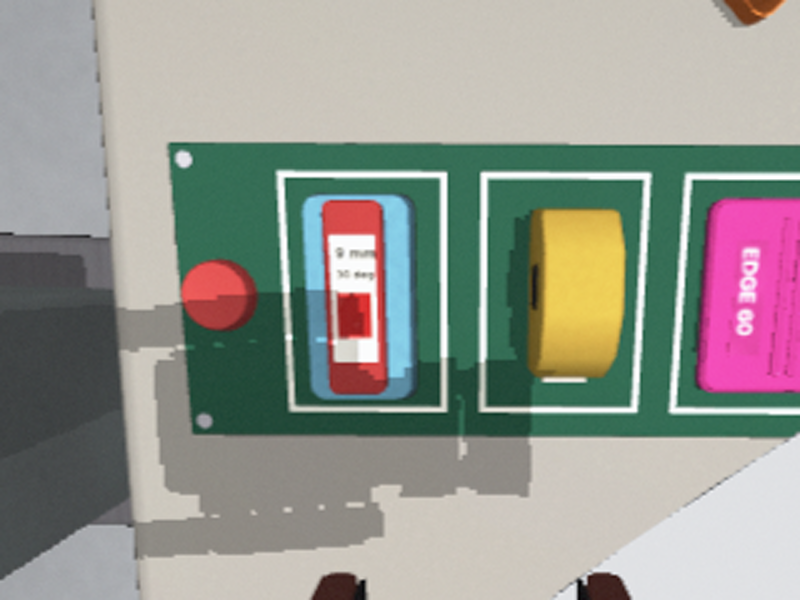

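The red case lies centred along the foam at (355,297), and the foam, tape and card all sit inside their bays. Handing the job in.

```bash
python3 -c "
from workcell import ctrl
print(ctrl.close_job())"
```

```text
the job is handed in; nothing more can be done
None
```

The job is handed in at about 33 s: foam block, card and tape measure are in their bays, each within about 2–3 mm of centre by the cameras, and the blade case is centred along the foam block; I regripped the tape once to shift it about 3.5 mm, before placing the blade case, and did not touch the bystanders.

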